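# Draw up a knock-down picture frame corner with its cam lock

## Task

Close the corner joint of this knock-down picture frame: take the orange flat-bladed screwdriver out of its stand, seat the blade down in the slot of the steel cam disc and turn it clockwise until the cam has caught the bolt and drawn the stile fully home against the rail, firmly tight but not forced any further, or the bolt tears out of the wood. Then stand the screwdriver upright in a hole of the tool stand again, and leave the bradawl and the tins where they are.

Things in the scene. Friction and masses are not known exactly. Their poses are not given: they have to be found in the camera images.
- driver: stubby screwdriver, 100 mm long, 0.12 kg, stands blade down in the stand. Origin: centre of the blade's tip; z up the shaft, x along the blade (18 mm wide, 2.6 mm thick along y, 10 mm high). Brass shoulder, 30 mm across, 34 mm above the tip. Orange oval handle from 42 to 100 mm above the tip, 33 mm wide along x, with two flats facing +y and -y, 25 mm apart: grip these 60 to 85 mm above the tip
- cam: steel cam disc, 35 mm wide, in the top of the rail. Origin on its axis, level with its top, 43 mm above the bench; z up. Slot along its y axis; red arrowhead at the -y end. Turns clockwise from above: runs at 0.15 N m, catches at 0.2 to 0.5 rad (0.25 N m), draws, goes hard after 0.6 to 1.3 rad (the bolt's depth varies). Tight: 0.33 to 0.38 N m at the driver; do not turn on past that. Stays put
- slot (a point): centre of the floor of the cam's slot, 38 mm above the bench, with the cam's axes. The slot runs along y, closed at both ends: 21 mm long, 4.2 mm wide, 5 mm deep, edges slightly chamfered. The blade rests on this floor when seated; it has 0.1 rad of play either way in the slot, and under load it leads the cam by up to 0.3 rad. To lift it out, turn back until no torque is left
- corner: plywood assembly board, 225 x 215 x 12 mm, fixed to the bench, with fences and the pine rail (70 wide, 120 long, 32 mm thick, top 44 mm above the bench) held under a batten with two wing nuts (72 mm high, 69 mm from the cam on the +y side). Origin: on the cam's axis, at the board's underside; the rail runs along y, the stile lies on its -y side
- stile: pine stile, 180 x 64 x 32 mm, lying along x across the rail's end. It slides only along the corner's y on its two dowels (about 5 N of friction) and starts 2 to 3.2 mm away from the rail. Its steel bolt reaches into the cam; how far the bolt is screwed in differs by 2.6 mm and cannot be seen. Origin: under the middle of its width, in line with the bolt
- stile_face (a point): middle of the stile's face that meets the rail, at the bolt
- rail_face (a point): middle of the rail's end face, 34 mm from the cam's axis; axes as the corner's. The gap is how far stile_face lies from here along -y; 0 is closed
- stand: wooden tool stand, 136 (x) x 56 (y) x 44 mm high, fixed. Origin: centre of its underside. Two upright holes, 23 mm wide and 38 mm deep, 34 mm either side of the middle along x. A tool hangs with its shoulder flat on the stand's top, its tip then 10 mm above the bench
- hole_near (a point): centre of the mouth of the stand's hole on its -x side, on the stand's top. The screwdriver and the bradawl start one in each hole, either way round
- hole_far (a point): centre of the mouth of the stand's hole on its +x side, on the stand's top
- awl: bradawl with a dark pear-shaped wooden handle, 31 mm across, 94 mm long, loose in the stand's other hole. Origin at its point; z up
- wax_tin: yellow tin, 72 mm across and 41 mm high, loose, behind the frame corner. Origin: centre of its underside
- stain_tin: dark brown tin, 56 mm across and 63 mm high, loose, behind the frame corner. Origin: centre of its underside

How it is judged (in metres and radians):
On the way, in this order (a step that is already met when the one before it is completed fails the run):
1. the screwdriver's blade is seated on the floor of the cam's slot (distance between driver and slot below 0.0035 m and angle between driver's own z axis and vertical below 0.15 rad), for 0.2 s.
2. with the blade in the slot, the cam pulls the stile up to the rail with at least 20 N and the gap is under 0.8 mm (contact force between cam and stile above 20 N and y of stile_face in the frame of rail_face above -0.0008 m and distance between driver and slot below 0.0045 m), for 0.2 s.
At the end, for the whole second after the job is handed in: The joint is closed: the gap between stile and rail is under 0.8 mm and the cam still pulls on the bolt with at least 12 N; the screwdriver stands upright (within 0.12 rad) and at rest in a hole of the stand, within 7 mm of the hole's centre and its shoulder within 4 mm of the stand's top (contact force between cam and stile above 12 N and y of stile_face in the frame of rail_face above -0.0008 m and (horizontal distance between driver and hole_near below 0.007 m or horizontal distance between driver and hole_far below 0.007 m) and z of driver in the frame of stand below 0.014 m and angle between driver's own z axis and vertical below 0.12 rad and linear speed of driver below 0.01 m/s); the robot touches nothing.
It fails at once if the cam pulls on the bolt with more than 50 N (over-tightened: the bolt tears out) (contact force between cam and stile above 50 N).
It fails at once if the bradawl is moved more than 15 mm, or the wax tin or the stain tin more than 10 mm (distance of awl from where it was at the start of the episode above 0.015 m or distance of any of wax_tin, stain_tin from where it was at the start of the episode above 0.01 m).
It also fails if it takes over 67 s, if anything falls off the work surface, if the arm or the gripper's body presses on something with over 40 N, if the wrist force passes 120 N, or if a joint passes its speed limit or range.

## Robot

A 7-joint arm with a two-finger parallel gripper is mounted at the origin on the work surface; the furniture and walls round the work are solid. World frame = base frame: x ahead of the robot, y to its left, z up, the work surface at z = 0. Lengths are in mm, angles in rad, forces in N, time in s.
With the tool pointing down it reaches from about 400 to 875 mm from the base axis. Payload 4.4 kg.
Tool frame: the origin (TCP) lies midway between the tips of the shut fingers; the grasp point (between the pads) lies 19 mm behind it; z points along the fingers, y is the line along which they close (so a half turn about z gives the same grasp; the last joint's range is limited). The gripper opens to 85 mm and grips with 20 to 120 N. Pads are 22 mm wide; open, the fingers measure 114 mm over their backs; the gripper's body (76 mm by 85 mm) begins 54 mm behind the grasp point. The pads swing forward as they close: fully open they stand 13 mm farther back than shut.
Start: joints at [-1.253, 0.628, 0.038, 1.517, -0.027, 0.996, -0.02], TCP at [243.368, 602.735, 231.313] pointing down, gripper open.
Joint ranges: [-3.06, 3.06], [-0.37, 2.12], [-1.25, 1.32], [0.18, 2.47], [-1.1, 4.24], [0.23, 1.98], [-2.94, 2.94]. Speed limits (rad/s): [2.57, 2.57, 3.14, 3.14, 3.14, 3.14, 3.14].

## Interface

Orientations are given as a rotation vector (axis times angle).
In Python, from workcell import r, imaging gives the robot as it stands.
- The arm moves only by the tool jog_arm, never from a script. Its argument "motion" is a list of rows, each a list of 5 numbers: the shift along the tool's x, y, z in mm, then the turn about the tool's z in rad, then the closure, from 0 (fully open) to 1 (shut). In form: [[tx, ty, tz, yaw, claw], ...]. A call has 1 to 12 rows; each row is the pose to reach, as a shift and turn from the pose commanded when the call began, along the tool's axes at that moment; what a row does not reach only later rows make up. A row lasts 1/12 s, in which the tool goes at most 41.7 mm and 7.16 degrees, less where a joint would pass 70% of its speed; a pose out of reach is approached as far as the arm can. A call with a gripper value outside its range is refused whole. The fingers move at their own pace and stop on an object; "force" is the grip in N (left out, the last holds). Time passes only in rows, so rows that repeat a pose let the fingers close. It gives the time, the measured TCP pose, the force, the opening and the grip force at its end, in the units of the state.
- r.observe(): the state, without advancing time (a new reading comes with each control period).
- imaging.grab_frame(name): name is "side" or "top" or "wrist"; returns a dict with "pixels" (384x512x3 uint8, red, green, blue), "fov_y" (degrees; the focal length in pixels is half the picture's height over the tangent of half this angle, whatever the lens; pixels are square), "cx", "cy" (the principal point, pixels), "origin" and "attitude" of the camera in the world. Camera axes: x right, y down, z forward; pixel columns grow to the right and rows downward; lengths in mm; the calibration is good to about 2 mm. A picture is of the moment at which its call begins. There is no depth.
- r.hand_in(): hands the job in; it is judged then, once.
The state is a dict: "time_s": time; "joint_positions": joint angles; "joint_velocities": joint speeds; "joint_efforts": joint torques, N m; "tool_pos": TCP position; "ee_rot": TCP orientation; "wrist_force": force on the tool from outside, world axes, zero at the start; "torque": the same for the moment, N m; "width": finger opening in mm; "finger_force": force on a finger pad.
Only numpy, scipy, OpenCV 4.12 (cv2) and the standard library are available. Lean on these libraries where they do the work, as an engineer would, in place of code of your own. Each camera call takes 0.05 s, during which the arm holds its last target. There are 200 camera calls.

## Working session

There is one attempt and no reset: what is moved stays moved. The work goes in short steps, Python scripts to look and compute and a tool call to move; the robot and the scene stay as the last step left them, time stands still between calls to the robot, and variables do not carry over. Pictures are saved under pics/ and viewed, at most 10 in all, crops included, and the job is handed in when it is done.

Besides the shell and the picture viewer there is one more tool, called after ">>>" as name([rows], argument=value, ...), one row to a line, values as JSON. jog_arm: Moves the arm, as the interface text tells. Its arguments: {"type":"object","properties":{"motion":{"type":"array","items":{"type":"array","items":{"type":"number"}}},"force":{"type":"number"}},"required":["motion"]}

```bash
ls; mkdir -p pics
cat > h.py <<'E'
import numpy as np, cv2
from scipy.spatial.transform import Rotation as R
from workcell import r, imaging
def grab(n,name=None):
    f=imaging.grab_frame(n)
    if name: cv2.imwrite('pics/'+name+'.png',cv2.cvtColor(f['pixels'],cv2.COLOR_RGB2BGR))
    return f
def cam(f):
    a=np.array(f['attitude'],float)
    M=R.from_rotvec(a).as_matrix() if a.size==3 else a.reshape(3,3)
    F=f['pixels'].shape[0]/2/np.tan(np.radians(f['fov_y'])/2)
    return np.array(f['origin'],float),M,F
def onz(f,u,v,z):
    o,M,F=cam(f); d=M@np.array([(u-f['cx'])/F,(v-f['cy'])/F,1]); return o+d*(z-o[2])/d[2]
def proj(f,p):
    o,M,F=cam(f); q=M.T@(np.array(p)-o); return np.array([f['cx']+F*q[0]/q[2],f['cy']+F*q[1]/q[2]])
E
python3 - <<'E'
from h import *
a=grab('top','top1');b=grab('side','side1')
import pickle;pickle.dump((a,b),open('f1.pkl','wb'))
for f in(a,b):print({k:v for k,v in f.items() if k!='pixels'})
print(r.observe())
cv2.imwrite('pics/both1.png',cv2.resize(np.vstack([cv2.imread('pics/top1.png'),cv2.imread('pics/side1.png')]),None,fx=.78,fy=.78))
E
```

```text
pics
{'fov_y': 56.2978388449741, 'cx': 259.11025105890485, 'cy': 192.26177215966533, 'origin': array([ 440.73113679,   34.75621921, 1044.16121862]), 'attitude': array([-2.20559209,  2.16484221, -0.08709812])}
{'fov_y': 42.541574323921324, 'cx': 257.30248506636894, 'cy': 195.37147561289717, 'origin': array([954.96142553, 952.23317374, 669.09736218]), 'attitude': array([-0.55780996, -2.50223566,  1.43047657])}
{'time_s': 0.1, 'joint_positions': array([-1.25280173,  0.62924799,  0.03845941,  1.5182745 , -0.02702328,
        0.9963029 , -0.019995  ]), 'joint_velocities': array([ 2.33091045e-03, -2.03910502e-03,  1.24849429e-03, -2.70080394e-03,
        5.59457295e-05,  1.81376892e-03, -4.18781849e-04]), 'joint_efforts': array([ 2.80632514e-03, -5.64519739e+01,  1.23006530e+00, -1.93969989e+01,
        1.12035635e-02,  5.44325856e-03, -5.06472347e-06]), 'tool_pos': array([243.14920404, 602.20018239, 230.48288581]), 'ee_rot': array([-5.99138831e-01, -3.08360407e+00,  2.64543283e-03]), 'wrist_force': array([ 1.2122927 , -0.45214055, -0.1003835 ]), 'torque': array([0.04267361, 0.03146428, 0.00338145]), 'finger_force': 0.0, 'width': 85.13579382658776}
```

View pics/top1.png

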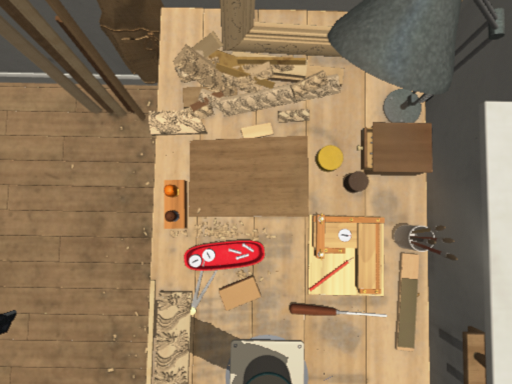

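View pics/side1.png

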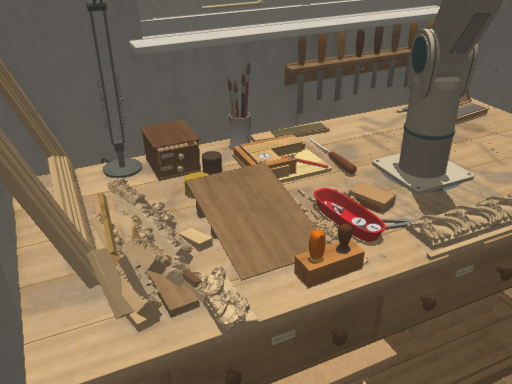

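Run:
```python
from h import *
import pickle
a,b=pickle.load(open('f1.pkl','rb'))
p=a['pixels'][...,::-1]
c1=cv2.resize(p[205:305,300:390],None,fx=5,fy=5,interpolation=cv2.INTER_CUBIC)
c2=cv2.resize(p[170:240,150:200],None,fx=5,fy=5,interpolation=cv2.INTER_CUBIC)
c2=cv2.copyMakeBorder(c2,0,500-350,0,0,cv2.BORDER_CONSTANT)
cv2.imwrite('pics/c1.png',np.hstack([c1,c2]))
for n,q,z in [('cam',(345,235),43),('drv',(171,190),90),('awl',(171,215),90),('wax',(329,158),41),('stain',(356,182),63)]: print(n,onz(a,*q,z).round(1))
print('stand corners',[onz(a,u,v,44).round(1) for u,v in [(165,180),(185,180),(187,228),(166,228)]])
```

```text
cam [ 401.6 -209.8   43. ]
drv [514.2 265.9  90. ]
awl [447.7 263.4  90. ]
wax [ 617.1 -164.9   41. ]
stain [ 547.9 -235.1   63. ]
stand corners [array([545.5, 294.8,  44. ]), array([546.5, 238.9,  44. ]), array([413. , 228.9,  44. ]), array([411.9, 287. ,  44. ])]
```

View pics/c1.png

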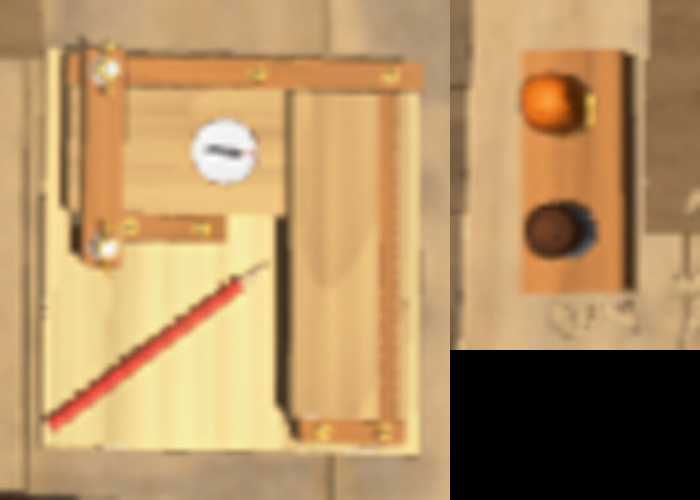

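```bash
cat >> h.py <<'E'
def tool(dp=None):
    s=r.observe();M=R.from_rotvec(s['ee_rot']).as_matrix();print('t',round(s['time_s'],2),'tcp',s['tool_pos'].round(1),'yaw of tool x',round(np.arctan2(M[1,0],M[0,0]),3),'tz',M[:,2].round(3),'j1,j7',s['joint_positions'][[0,6]].round(3),'w',round(s['width'],1))
    return s,M
E
python3 - <<'E'
from h import *
s,M=tool(); print(M.T@(np.array([495,262,260])-s['tool_pos']))
E
```

```text
t 0.1 tcp [243.1 602.2 230.5] yaw of tool x 2.758 tz [-0.001 -0.002 -1.   ] j1,j7 [-1.253 -0.02 ] w 85.1
[-360.91843318 -221.19052066  -29.13564329]
```

>>> jog_arm([
  [-33,-20,-10,0,0],
  [-66,-40,-20,0,0],
  [-99,-60,-30,0,0],
  [-132,-80,-30,0,0],
  [-165,-100,-30,0,0],
  [-198,-120,-30,0,0],
  [-231,-140,-30,0,0],
  [-264,-160,-30,0,0],
  [-297,-181,-30,0,0],
  [-330,-202,-30,0,0],
  [-361,-221,-30,0,0],
  [-361,-221,-30,0,0],
])

```text
time_s: 1.1
tool_pos: [500.6, 253.4, 261.2]
ee_rot: [0.617, 3.076, -0.008]
wrist_force: [1.4, -0.6, 0.7]
width: 85.4
finger_force: 0.0
```

Run:
```python
from h import *
import pickle
tool(); f=grab('wrist','w1'); pickle.dump(f,open('w1.pkl','wb')); print({k:v for k,v in f.items() if k!='pixels'})
```

```text
t 1.1 tcp [500.6 253.4 261.2] yaw of tool x 2.745 tz [ 0.003 -0.006 -1.   ] j1,j7 [-0.575  0.69 ] w 85.4
{'fov_y': 66.23211386302854, 'cx': 253.90647693724185, 'cy': 190.65727014237777, 'origin': array([437.29450726, 280.42936942, 403.55795295]), 'attitude': array([2.40867327, 1.60615939, 0.22386723])}
```

View pics/w1.png

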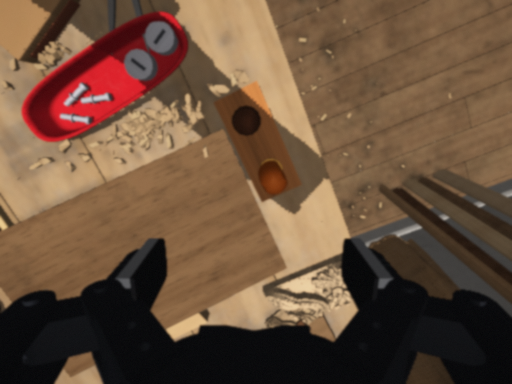

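Run:
```python
from h import *
import pickle
f=pickle.load(open('w1.pkl','rb'));a,_=pickle.load(open('f1.pkl','rb'))
for g,box in((f,(225,130,320,210)),(a,(160,175,190,205))):
    x0,y0,x1,y1=box
    hsv=cv2.cvtColor(g['pixels'],cv2.COLOR_RGB2HSV)[y0:y1,x0:x1]
    m=((hsv[...,0]<16)&(hsv[...,1]>215)&(hsv[...,2]>110)).astype(np.uint8)
    n,l,st,ce=cv2.connectedComponentsWithStats(m);i=1+st[1:,4].argmax()
    print(st[i],ce[i]+[x0,y0],onz(g,*(ce[i]+[x0,y0]),80).round(1))
c=cv2.resize(f['pixels'][80:210,205:310,::-1],None,fx=5.5,fy=4.6,interpolation=cv2.INTER_CUBIC)
c=cv2.resize(f['pixels'][85:205,205:325,::-1],None,fx=5,fy=5,interpolation=cv2.INTER_CUBIC)
cv2.imwrite('pics/c2.png',c)
```

```text
[ 40  44  19  18 181] [273.87845304 183.29281768] [524.4 267.2  80. ]
[ 5 10  9 11 67] [169.14925373 190.14925373] [514.5 273.3  80. ]
```

View pics/c2.png

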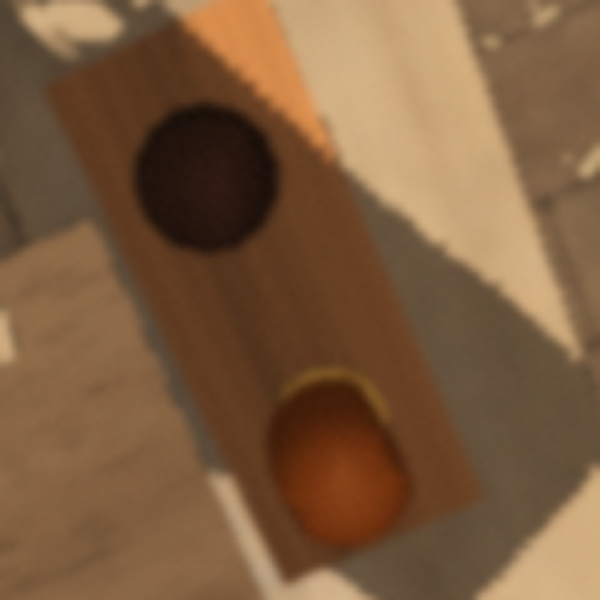

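Run:
```python
from h import *
import pickle
f=pickle.load(open('w1.pkl','rb'))
for x,y in [(48,92),(285,582),(485,492),(268,2)]: print(onz(f,205+x/5,85+y/5,44).round(1))
print('shoulder top edge',onz(f,205+332/5,85+368/5,44).round(1))
print(cam(f)[1].round(3))
s,M=tool(); print(M.T@(np.array([520+63,265-27,185])-s['tool_pos']))
```

```text
[417.4 237.2  44. ]
[550.6 242.8  44. ]
[547.8 298.5  44. ]
[418.8 292.3  44. ]
shoulder top edge [503.6 274.5  44. ]
[[ 0.385  0.887  0.256]
 [ 0.923 -0.369 -0.111]
 [-0.004  0.28  -0.96 ]]
t 1.15 tcp [498.1 257.5 261. ] yaw of tool x 2.749 tz [ 0.001 -0.003 -1.   ] j1,j7 [-0.579  0.688] w 85.5
[-85.77759286  14.69635376  76.17872479]
```

>>> jog_arm([
  [-28,5,25,0,0],
  [-56,10,50,0,0],
  [-84,15,76,0,0],
  [-84,15,76,0,0],
  [-84,15,76,0,0],
])

```text
time_s: 1.57
tool_pos: [577.8, 244.7, 182.4]
ee_rot: [-0.6, -3.079, 0.005]
wrist_force: [-0.4, 0.9, -0.4]
width: 85.5
finger_force: 0.0
```

Run:
```python
from h import *
import pickle
tool(); f=grab('wrist','w2'); pickle.dump(f,open('w2.pkl','wb')); print(f['origin'])
for p in [(516,267,44),(516,267,100)]: print(proj(f,p))
u,v=proj(f,(516,267,90)).astype(int)
y0=max(0,v-70);x0=u-75
c=f['pixels'][y0:y0+150,x0:x0+150,::-1]
c=cv2.convertScaleAbs(cv2.resize(c,None,fx=4,fy=4,interpolation=cv2.INTER_CUBIC),alpha=1.5)
print(x0,y0);cv2.imwrite('pics/c3.png',c)
```

```text
t 1.57 tcp [577.8 244.7 182.4] yaw of tool x 2.757 tz [-0.005 -0.002 -1.   ] j1,j7 [-0.484  0.786] w 85.5
[515.36359726 270.52332695 325.43228417]
[251.83928406 109.96119764]
[251.02471827 110.49409702]
176 40
```

View pics/c3.png

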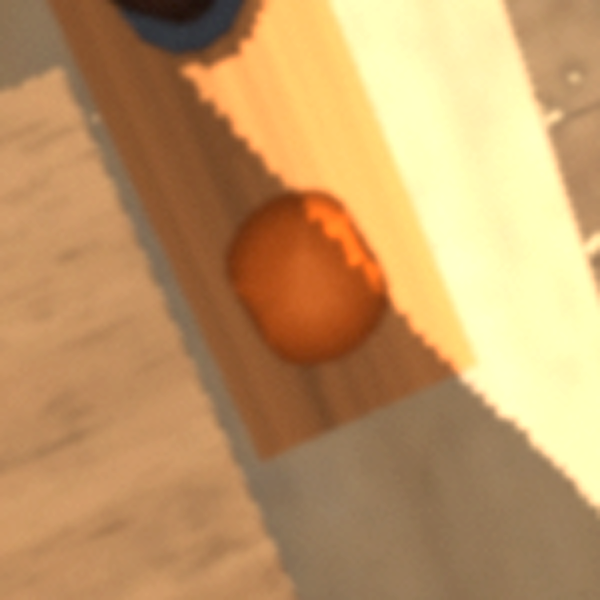

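Run:
```python
from h import *
import pickle
f=pickle.load(open('w2.pkl','rb'))
x0,y0=225,80
hsv=cv2.cvtColor(f['pixels'],cv2.COLOR_RGB2HSV)[y0:140,x0:280]
m=((hsv[...,0]<13)&(hsv[...,1]>205)).astype(np.uint8)
n,l,st,ce=cv2.connectedComponentsWithStats(m);i=1+st[1:,4].argmax();print(st[i],ce[i]+[x0,y0])
cs,_=cv2.findContours((l==i).astype(np.uint8),cv2.RETR_EXTERNAL,cv2.CHAIN_APPROX_NONE)
P=cs[0][:,0,:]+[x0,y0]
W=np.array([onz(f,u,v,85)[:2] for u,v in P])
for d in range(-90,90,10):
    t=np.radians(d);q=W@[np.cos(t),np.sin(t)];print(d,round(np.ptp(q),1),end='; ')
c=cv2.minAreaRect(W.astype(np.float32));print('\n',c)
for z in(44,85):print(z,onz(f,*(ce[i]+[x0,y0]),z))
for u,v in [(55,0),(263,460),(470,368)]:print(onz(f,176+u/4,40+v/4,44))
```

```text
[   8    8   39   43 1206] [252.21641791 109.12271973]
-90 27.3; -80 25.9; -70 27.4; -60 29.2; -50 30.6; -40 31.6; -30 32.1; -20 31.9; -10 31.8; 0 32.0; 10 31.9; 20 31.8; 30 31.8; 40 31.5; 50 31.5; 60 31.0; 70 29.8; 80 28.9; 
 ((515.7377319335938, 267.9161071777344), (31.920671463012695, 25.88127899169922), 10.582995414733887)
44 [515.43961092 267.60248364  44.        ]
85 [515.42853699 268.0280019   85.        ]
[441.48448918 239.01686033  44.        ]
[551.03892196 242.31898339  44.        ]
[549.17136631 295.8038314   44.        ]
```

>>> jog_arm([
  [22,0,10,-0.12,0],
  [44,-1,20,-0.24,0],
  [66,-2,32,-0.36,0],
  [66,-2,32,-0.48,0],
  [66,-2,32,-0.56,0],
  [66,-2,32,-0.56,0],
  [66,-2,32,-0.56,0],
  [66,-2,32,-0.56,0],
])

```text
time_s: 2.28
tool_pos: [516.9, 268.7, 154.5]
ee_rot: [-0.274, 3.128, 0.001]
wrist_force: [0.1, -0.2, 0.5]
width: 85.5
finger_force: 0.0
```

Run:
```python
from h import *
s,M=tool(); print(M.T@(np.array([515.5,268,65])-s['tool_pos']))
f=grab('wrist'); 
hsv=cv2.cvtColor(f['pixels'],cv2.COLOR_RGB2HSV)
m=((hsv[...,0]<13)&(hsv[...,1]>205)).astype(np.uint8)
n,l,st,ce=cv2.connectedComponentsWithStats(m)
for i in range(1,n):
  if st[i,4]>400: print(st[i],ce[i],onz(f,*ce[i],95))
print(proj(f,(515.5,268,95)))
cv2.imwrite('pics/w3.png',f['pixels'][...,::-1])
```

```text
t 2.28 tcp [516.9 268.7 154.5] yaw of tool x -2.967 tz [ 0.001  0.001 -1.   ] j1,j7 [-0.468  1.142] w 85.5
[ 1.59888606 -0.50108362 89.47639164]
[ 238  174   35   51 1507] [254.6947578  199.38752488] [512.98537875 267.83767823  95.        ]
[254.30463852 202.68900452]
```

View pics/w3.png

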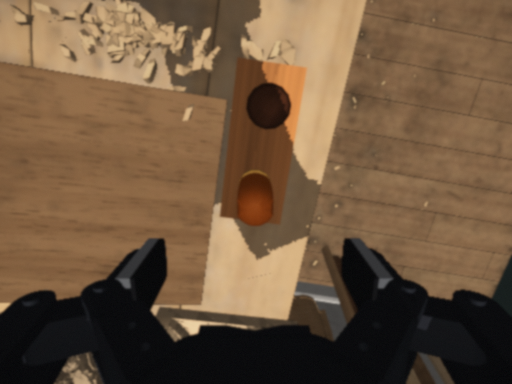

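>>> jog_arm([
  [1.5,-0.5,30,0,0],
  [1.5,-0.5,60,0,0],
  [1.5,-0.5,89.5,0,0],
  [1.5,-0.5,89.5,0,0],
  [1.5,-0.5,89.5,0,0],
  [1.5,-0.5,89.5,0,0.6],
  [1.5,-0.5,89.5,0,0.8],
  [1.5,-0.5,89.5,0,0.8],
  [1.5,-0.5,89.5,0,0.8],
  [1.5,-0.5,89.5,0,0.8],
  [1.5,-0.5,89.5,0,0.8],
  [1.5,-0.5,89.5,0,0.8],
], force=70)

```text
time_s: 3.33
tool_pos: [516.1, 267.5, 64.9]
ee_rot: [-0.276, 3.128, 0.001]
wrist_force: [-0.4, -0.4, 7.4]
width: 23.9
finger_force: 68.3
```

Run:
```python
from h import *
s,M=tool(); print(s['wrist_force'],s['torque'],s['finger_force'])
```

```text
t 3.33 tcp [516.1 267.5  64.9] yaw of tool x -2.966 tz [ 0.001  0.001 -1.   ] j1,j7 [-0.478  1.126] w 23.9
[-0.44070806 -0.4387386   7.35827504] [-0.17801007  0.13401407  0.03595747] 68.25249927402183
```

>>> jog_arm([
  [0,0,-20,0,0.8],
  [0,0,-50,0,0.8],
  [0,0,-80,0,0.8],
  [0,0,-110,0,0.8],
  [14,-35,-110,0.11,0.8],
  [28,-70,-110,0.22,0.8],
  [42,-105,-110,0.33,0.8],
  [56,-140,-110,0.44,0.8],
  [70,-175,-110,0.55,0.8],
  [84,-210,-110,0.66,0.8],
  [98,-245,-110,0.77,0.8],
  [112,-280,-110,0.88,0.8],
])

```text
time_s: 4.33
tool_pos: [453.5, -29.6, 174.0]
ee_rot: [1.09, 2.946, 0.0]
wrist_force: [-0.0, -0.5, -0.8]
width: 24.2
finger_force: 69.1
```

Run:
```python
from h import *
s,M=tool(); print(M.T@(np.array([401,-285,130])-s['tool_pos']),s['wrist_force'])
```

```text
t 4.33 tcp [453.5 -29.6 174. ] yaw of tool x 2.433 tz [ 0.  0. -1.] j1,j7 [-0.093  0.976] w 24.2
[-126.44304028 -227.99311918   43.94395218] [-0.01919316 -0.45463686 -0.80146966]
```

>>> jog_arm([
  [-19,-34,0,0.12,0.8],
  [-38,-68,0,0.24,0.8],
  [-57,-102,0,0.36,0.8],
  [-76,-136,0,0.48,0.8],
  [-95,-170,0,0.6,0.8],
  [-113,-203,10,0.72,0.8],
  [-124,-226,24,0.84,0.8],
  [-124,-226,44,0.86,0.8],
  [-124,-226,44,0.86,0.8],
  [-124,-226,44,0.86,0.8],
])

```text
time_s: 5.17
tool_pos: [401.8, -279.6, 129.2]
ee_rot: [-2.21, -2.228, 0.0]
wrist_force: [0.8, 0.2, -0.6]
width: 23.9
finger_force: 69.1
```

Run:
```python
from h import *
import pickle
s,M=tool();f=grab('wrist','w4');pickle.dump(f,open('w4.pkl','wb'));print(f['origin'],proj(f,(401,-209,43)))
u,v=proj(f,(401,-209,43)).astype(int)
y0=max(0,v-80);x0=u-80;print(x0,y0)
c=cv2.resize(f['pixels'][y0:y0+150,x0:x0+160,::-1],None,fx=4,fy=4,interpolation=cv2.INTER_CUBIC)
cv2.imwrite('pics/c4.png',c)
```

```text
t 5.17 tcp [ 401.8 -279.6  129.2] yaw of tool x 1.579 tz [-0.002  0.002 -1.   ] j1,j7 [0.338 0.896] w 23.9
[ 402.78326437 -211.01965363  272.04663598] [252.05719237 104.63501316]
172 24
```

View pics/c4.png

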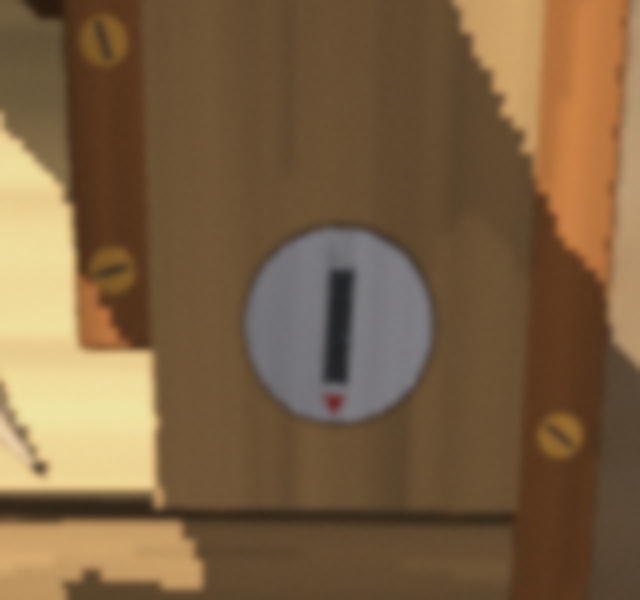

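Run:
```python
from h import *
import pickle
f=pickle.load(open('w4.pkl','rb'));s,M=tool()
g=lambda x,y,z:onz(f,172+x/4,24+y/4,z)
# refine: dark slot mask & disc
p=f['pixels'].astype(int);x0,y0=172,24
sub=p[y0+60:y0+100,x0+70:x0+100].sum(2)
m=(sub<170).astype(np.uint8);n,l,st,ce=cv2.connectedComponentsWithStats(m);print(st,ce+[x0+70,y0+60])
i=1+st[1:,4].argmax();ys,xs=np.nonzero(l==i)
W=np.array([onz(f,u+x0+70,v+y0+60,41)[:2] for u,v in zip(xs,ys)])
r_=cv2.minAreaRect(W.astype(np.float32));w,V=np.linalg.eigh(np.cov(W.T));print('slot',W.mean(0),r_,V[:,1],np.arctan2(*(V[::-1,1]*np.sign(V[1,1]))))
print('disc',g(339,325,43)); t,b=g(342,270,41),g(335,383,41);print('slot ends',t,b,(t+b)/2,np.arctan2(*(t-b)[[1,0]]))
print('arrow',g(334,403,43))
c=(t+b)/2
cv2.imwrite('pics/c5.png',cv2.resize(f['pixels'][200:384,130:380,::-1],None,fx=3,fy=3,interpolation=cv2.INTER_CUBIC))
print(proj(f,s['tool_pos']+[0,0,-55.]))
```

```text
t 5.22 tcp [ 402.7 -279.5  129.9] yaw of tool x 1.58 tz [-0.001  0.001 -1.   ] j1,j7 [0.337 0.896] w 24.1
[[   0    0   30   40 1087]
 [  12    8    6   27  113]] [[256.5400184  103.34590616]
 [256.11504425 104.98230088]]
slot [ 404.04235433 -209.24443634] ((404.069580078125, -209.33546447753906), (18.965120315551758, 3.2442448139190674), 87.01771545410156) [0.05768904 0.9983346 ] 1.513075241813952
disc [ 404.51017193 -209.41002382   43.        ]
slot ends [ 404.97051072 -199.55644137   41.        ] [ 403.8841029  -220.03722949   41.        ] [ 404.42730681 -209.79683543   41.        ] 1.5178007798413344
arrow [ 403.72365392 -223.66024271   43.        ]
[253.33396236 208.05301609]
```

View pics/c5.png

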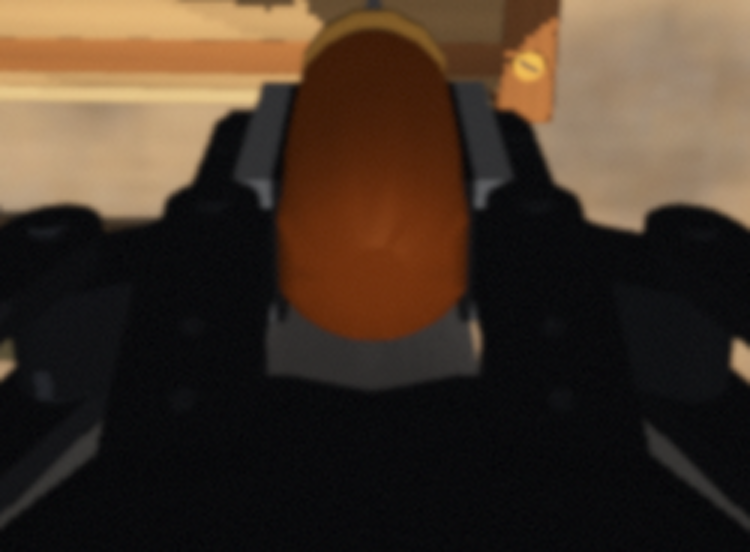

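Run:
```python
from h import *
import pickle
f=pickle.load(open('w4.pkl','rb'));s=r.observe();M=R.from_rotvec(s['ee_rot']).as_matrix()
p=f['pixels'].astype(int)
for v in range(184,208,1): print(v,' '.join('%02x%02x%02x'%tuple(c) for c in p[v,248:263]))
t=s['tool_pos']
for n,q in [('front tip',[9,0,55]),('f tip L',[9,-1.3,55]),('f tip R',[9,1.3,55]),('front blade top',[9,0,45]),('shoulder front',[15,0,21]),('shoulder L',[0,-15,21]),('shoulderR',[0,15,21])]: print(n,proj(f,t+M@q).round(1))
```

```text
184 674e32 674f33 674e32 674f33 674e33 664e33 664e33 664e33 664f33 664f33 654e32 654e32 664e32 664f33 654d32
185 674f33 674e33 674e33 674e33 684f33 674f33 654e31 675034 664f33 674f33 664e32 664e32 664f32 674f34 654d31
186 674e33 684e33 664e32 674f33 674f32 664e32 664e32 685034 674f33 664f33 674f32 674f33 664e32 674f33 664e33
187 674f33 674f33 664e33 664e32 674e33 664f33 654e32 664e32 654e33 664e32 664e32 664e32 664d32 664d32 674e33
188 654e32 664e33 664e34 664e33 654e32 654d31 664d33 664e33 654d32 664d32 664d32 654c31 654d31 664e32 644d32
189 644d32 654e32 644d31 634c30 654d32 644c31 654c32 654d32 644b31 654c32 644c31 654d32 654c32 644c32 654c31
190 634b31 634c31 644c32 644b31 624a30 634b32 634c31 644c32 644c32 644b32 644d32 634b32 654d33 634b31 624b31
191 624a30 634c31 634b31 624c31 624b30 624b30 624b30 634b30 624b30 634b32 624b31 634c32 624b31 624a30 624a31
192 614b30 604a2f 634b32 624b31 614a30 604930 624b32 604a30 614a31 614a30 614b30 624b31 614a30 624b31 634c32
193 604a2f 614a2f 614a30 604a31 5e4931 5d4831 5c4731 5d4831 5f4a31 604a2f 614b30 624a30 60492f 614b30 614a30
194 624a2f
[... 991 characters left out ...]
4122 574024 543e23 533e25 543e25 513d23 553f24 594224 5d4423 604625 604626 604728 60482b
204 674921 6a4b22 6c4d23 6c4d23 6c4d24 6c4d24 6d4d24 6d4e25 6e4e24 6f5025 715125 715025 704e24 6b4d25 654926
205 765425 795626 795525 7a5626 7b5727 7a5726 7c5828 7b5727 7c5927 7b5826 7b5725 7c5826 7b5826 785527 725125
206 7c5826 7e5927 7d5926 7e5927 7e5927 7e5a28 7e5926 7e5a28 7f5b28 805c29 7f5a27 805a27 7f5a26 7e5a27 7b5726
207 7e5b28 7d5926 7d5826 7d5926 7e5927 7d5928 7c5927 7d5a27 7d5927 7f5a27 7f5a28 7f5a27 805b28 805b28 805b28
front tip [253.3 195.8]
f tip L [251.4 195.8]
f tip R [255.1 195.8]
front blade top [253.2 200.1]
shoulder front [253.1 202.8]
shoulder L [228.  226.7]
shoulderR [278.2 226.7]
```

>>> jog_arm([
  [23,0.5,0,0.03,0.8],
  [46,1,0,0.065,0.8],
  [69,1.7,0,0.065,0.8],
  [69,1.7,12,0.065,0.8],
  [69,1.7,24,0.065,0.8],
  [69,1.7,24,0.065,0.8],
  [69,1.7,24,0.065,0.8],
  [69,1.7,24,0.065,0.8],
], force=100)

```text
time_s: 5.88
tool_pos: [404.6, -211.6, 106.8]
ee_rot: [2.283, 2.156, 0.001]
wrist_force: [-0.3, 0.1, -1.8]
width: 23.5
finger_force: 98.1
```

Run:
```python
from h import *
s,M=tool();s,M=tool();print(s['wrist_force'],s['torque'])
f=grab('wrist','w5')
s,M=tool();print(s['tool_pos'],'tip',s['tool_pos']+M@[1,.55,55])
t=s['tool_pos'];print('front tip',proj(f,t+M@[9,0,55]))
c=cv2.resize(f['pixels'][130:230,190:320,::-1],None,fx=6,fy=6,interpolation=cv2.INTER_CUBIC)
cv2.imwrite('pics/c6.png',cv2.convertScaleAbs(c,alpha=1.4))
```

```text
t 5.88 tcp [ 404.6 -211.6  106.8] yaw of tool x 1.514 tz [ 0.001 -0.    -1.   ] j1,j7 [0.214 0.776] w 23.5
t 5.88 tcp [ 404.6 -211.6  106.8] yaw of tool x 1.514 tz [ 0.001 -0.    -1.   ] j1,j7 [0.214 0.776] w 23.5
[-0.3258233   0.09640609 -1.8103439 ] [-0.04227663  0.05200167  0.02565895]
t 5.93 tcp [ 404.5 -211.8  106.7] yaw of tool x 1.513 tz [ 0.002 -0.001 -1.   ] j1,j7 [0.214 0.776] w 23.6
[ 404.51726845 -211.77227896  106.73359307] tip [ 405.21106913 -210.83345978   51.73414071]
front tip [251.79145793 195.84371707]
```

View pics/c6.png

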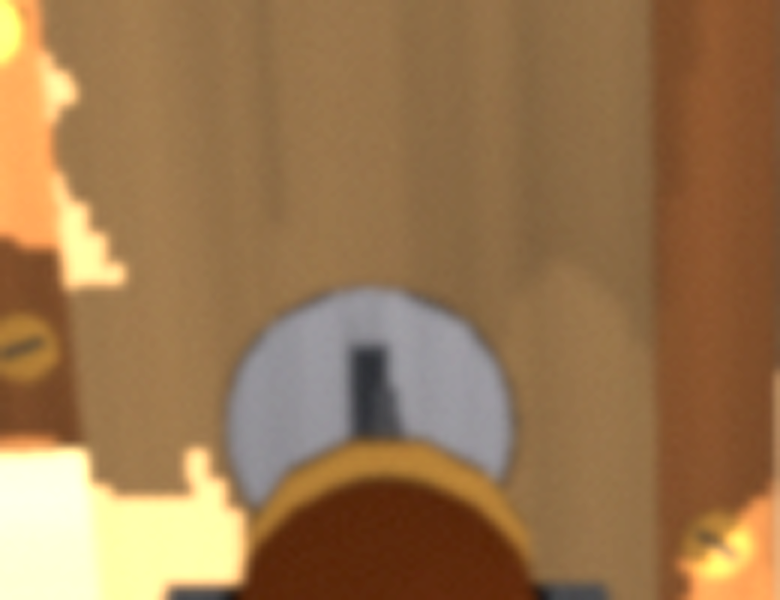

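Run:
```python
from h import *
p=cv2.imread('pics/w5.png').astype(int).sum(2)
for v in range(184,206): print(v,p[v,244:262])
```

```text
184 [337 330 327 317 309 310 317 317 316 324 336 339 343 343 338 333 331 333]
185 [335 334 327 312 307 304 310 308 311 320 330 339 346 341 339 336 328 333]
186 [330 329 324 306 291 286 285 285 288 297 313 334 339 344 339 334 330 329]
187 [335 333 321 295 259 238 231 231 229 245 275 315 336 339 339 336 328 330]
188 [334 331 319 285 227 182 163 159 161 182 240 304 336 339 335 331 329 332]
189 [328 329 316 276 213 146 120 118 123 153 224 296 331 340 338 331 330 331]
190 [332 330 320 276 207 141 113 106 110 144 222 294 329 338 338 332 331 332]
191 [332 328 316 280 207 140 113 104 112 144 222 295 330 339 337 331 329 330]
192 [331 328 315 277 208 139 114 107 109 143 218 292 328 337 336 333 326 334]
193 [328 322 316 276 206 142 113 110 115 146 209 282 324 335 333 332 324 328]
194 [327 327 313 280 207 139 116 108 122 148 196 253 304 329 334 330 328 328]
195 [324 324 315 279 210 142 112 115 131 150 178 226 283 323 332 331 330 327]
196 [329 325 318 284 214 147 112 115 135 155 169 207 275 317 333 329 324 324]
197 [327 323 315 283 218 147 117 116 132 152 168 203 268 314 331 328 325 328]
198 [327 323 313 283 216 148 118 114 135 152 165 200 258 310 328 331 324 324]
199 [327 324 318 282 217 153 120 118 134 150 161 186 239 298 322 327 327 325]
200 [326 323 317 285 221 156 120 122 138 151 156 176 223 282 317 325 322 327]
201 [324 323 313 284 221 155 126 125 139 154 161 171 206 262 299 315 319 323]
202 [323 314 303 267 210 161 138 138 148 157 163 167 191 231 264 278 288 297]
203 [307 287 267 239 201 183 174 172 179 187 187 185 198 217 238 240 250 264]
204 [268 251 235 225 218 222 225 223 223 228 226 231 234 235 241 246 245 247]
205 [233 225 232 238 246 251 255 253 253 255 257 258 255 257 257 260 259 254]
```

Run:
```python
from h import *
f=grab('wrist');s,M=tool()
a=onz(f,253.6,194.2,51.7);b=onz(f,251.0,187.4,43)
d=M.T@(b-a);print(a,b,d,'shift tx',d[0]-1.5,'ty',d[1])
```

```text
t 5.98 tcp [ 404.4 -211.9  106.7] yaw of tool x 1.513 tz [ 0.002 -0.001 -1.   ] j1,j7 [0.214 0.776] w 23.8
[ 406.42514853 -201.92983563   51.7       ] [ 404.69551512 -199.26590038   43.        ] [ 2.56390436 -1.89447736  8.69571922] shift tx 1.0639043637387946 ty -1.8944773605180596
```

>>> jog_arm([
  [1.1,-1.8,0,0,0.8],
  [1.1,-1.8,0,0,0.8],
  [1.1,-1.8,3,0,0.8],
  [1.1,-1.8,6,0,0.8],
  [1.1,-1.8,8,0,0.8],
  [1.1,-1.8,9.5,0,0.8],
  [1.1,-1.8,11,0,0.8],
  [1.1,-1.8,11,0,0.8],
])

```text
time_s: 6.65
tool_pos: [401.9, -210.4, 94.4]
ee_rot: [-2.285, -2.156, 0.0]
wrist_force: [0.3, -0.1, -1.4]
width: 24.0
finger_force: 98.1
```

Run:
```python
from h import *
s,M=tool();print(s['wrist_force'],s['torque'],s['tool_pos']+M@[1,.55,55])
```

```text
t 6.65 tcp [ 401.9 -210.4   94.4] yaw of tool x 1.513 tz [-0.001  0.    -1.   ] j1,j7 [0.229 0.788] w 24.0
[ 0.33966184 -0.06423114 -1.38469881] [-0.00898882  0.01866351  0.00796932] [ 402.45194801 -209.3780278    39.39144789]
```

>>> jog_arm([
  [0,0,1,0,0.8],
  [0,0,1.7,0,0.8],
  [0,0,2.4,0,0.8],
  [0,0,2.4,0,0.8],
  [0,0,2.4,0,0.8],
])

```text
time_s: 7.07
tool_pos: [402.1, -210.6, 93.2]
ee_rot: [2.285, 2.155, 0.001]
wrist_force: [-2.6, -0.2, 9.8]
width: 23.3
finger_force: 100.0
```

Run:
```python
from h import *
s,M=tool();print(s['wrist_force'],s['torque'],s['tool_pos']+M@[1,.55,55])
```

```text
t 7.07 tcp [ 402.1 -210.6   93.2] yaw of tool x 1.512 tz [ 0.001  0.    -1.   ] j1,j7 [0.232 0.79 ] w 23.3
[-2.55593623 -0.20512779  9.75128996] [ 2.05434651e-01  4.62387297e-01 -3.47661795e-04] [ 402.77398787 -209.59772693   38.23729515]
```

>>> jog_arm([
  [0,-0.4,0,0.06,0.8],
  [0,-0.4,0,0.12,0.8],
  [0,-0.4,0,0.18,0.8],
  [0,-0.4,0,0.24,0.8],
  [0,-0.4,0,0.3,0.8],
  [0,-0.4,0,0.36,0.8],
  [0,-0.4,0,0.36,0.8],
])

```text
time_s: 7.65
tool_pos: [401.9, -210.5, 93.3]
ee_rot: [2.635, 1.709, 0.001]
wrist_force: [-2.1, 0.3, 10.8]
width: 23.8
finger_force: 99.7
```

```bash
cat > s.py <<'E'
from h import *
s,M=tool();print(s['wrist_force'].round(1),'torque',s['torque'].round(3),'tip',(s['tool_pos']+M@[1,.55,55]).round(1))
E
python3 s.py
```

```text
t 7.65 tcp [ 401.9 -210.5   93.3] yaw of tool x 1.151 tz [ 0.001 -0.    -1.   ] j1,j7 [0.169 0.562] w 23.8
[-2.1  0.3 10.8] torque [0.197 0.449 0.093] tip [ 402.9 -209.9   38.3]
```

>>> jog_arm([
  [0,0,0,0.06,0.8],
  [0,0,0,0.12,0.8],
  [0,0,0,0.18,0.8],
  [0,0,0,0.24,0.8],
])

```text
time_s: 7.98
tool_pos: [401.6, -210.4, 93.3]
ee_rot: [-2.821, -1.381, -0.001]
wrist_force: [-2.2, 0.5, 10.1]
width: 23.5
finger_force: 99.6
```

```bash
python3 s.py
```

```text
t 7.98 tcp [ 401.6 -210.4   93.3] yaw of tool x 0.91 tz [ 0.001  0.001 -1.   ] j1,j7 [0.127 0.406] w 23.5
[-2.2  0.5 10.1] torque [0.285 0.614 0.261] tip [ 402.7 -209.9   38.3]
```

>>> jog_arm([
  [0,0,0,0.05,0.8],
  [0,0,0,0.1,0.8],
  [0,0,0,0.1,0.8],
])

```text
time_s: 8.23
tool_pos: [401.5, -210.2, 93.2]
ee_rot: [-2.886, -1.24, -0.001]
wrist_force: [-2.5, 1.3, 12.3]
width: 23.5
finger_force: 99.8
```

```bash
python3 s.py
```

```text
t 8.23 tcp [ 401.5 -210.2   93.2] yaw of tool x 0.811 tz [ 0.     0.001 -1.   ] j1,j7 [0.109 0.341] w 23.5
[-2.5  1.3 12.3] torque [0.336 0.651 0.179] tip [ 402.6 -209.8   38.2]
```

>>> jog_arm([
  [0,0,0,0.05,0.8],
  [0,0,0,0.1,0.8],
  [0,0,0,0.1,0.8],
])

```text
time_s: 8.48
tool_pos: [401.4, -210.1, 93.2]
ee_rot: [-2.944, -1.094, -0.001]
wrist_force: [-2.1, 1.1, 11.9]
width: 23.7
finger_force: 99.9
```

```bash
python3 s.py
```

```text
t 8.48 tcp [ 401.4 -210.1   93.2] yaw of tool x 0.711 tz [ 0.     0.001 -1.   ] j1,j7 [0.092 0.274] w 23.7
[-2.1  1.1 11.9] torque [0.389 0.672 0.156] tip [ 402.6 -209.8   38.2]
```

>>> jog_arm([
  [0,0,0,0.05,0.8],
  [0,0,0,0.1,0.8],
  [0,0,0,0.1,0.8],
])

```text
time_s: 8.73
tool_pos: [401.3, -210.0, 93.2]
ee_rot: [-2.995, -0.945, -0.001]
wrist_force: [-2.9, 2.3, 12.7]
width: 23.5
finger_force: 99.9
```

```bash
python3 s.py
```

```text
t 8.73 tcp [ 401.3 -210.    93.2] yaw of tool x 0.612 tz [ 0.     0.001 -1.   ] j1,j7 [0.074 0.207] w 23.5
[-2.9  2.3 12.7] torque [0.562 0.738 0.215] tip [ 402.5 -209.8   38.2]
```

>>> jog_arm([
  [0,0,0,0.05,0.8],
  [0,0,0,0.1,0.8],
  [0,0,0,0.1,0.8],
])

```text
time_s: 8.98
tool_pos: [401.3, -209.9, 93.2]
ee_rot: [-3.038, -0.795, -0.001]
wrist_force: [-2.1, 2.8, 12.6]
width: 23.8
finger_force: 100.0
```

```bash
python3 s.py
```

```text
t 8.98 tcp [ 401.3 -209.9   93.2] yaw of tool x 0.512 tz [ 0.     0.002 -1.   ] j1,j7 [0.057 0.138] w 23.8
[-2.1  2.8 12.6] torque [0.553 0.769 0.139] tip [ 402.4 -209.8   38.2]
```

>>> jog_arm([
  [0,0,0,0.05,0.8],
  [0,0,0,0.1,0.8],
  [0,0,0,0.1,0.8],
])

```text
time_s: 9.23
tool_pos: [401.2, -209.7, 93.2]
ee_rot: [-3.073, -0.642, -0.001]
wrist_force: [-2.0, 2.6, 13.0]
width: 23.5
finger_force: 100.1
```

```bash
python3 s.py
```

```text
t 9.23 tcp [ 401.2 -209.7   93.2] yaw of tool x 0.412 tz [-0.     0.002 -1.   ] j1,j7 [0.04  0.069] w 23.5
[-2.   2.6 13. ] torque [0.605 0.737 0.197] tip [ 402.3 -209.7   38.2]
```

>>> jog_arm([
  [0,0,0,0.05,0.8],
  [0,0,0,0.1,0.8],
  [0,0,0,0.1,0.8],
])

```text
time_s: 9.48
tool_pos: [401.3, -209.6, 93.2]
ee_rot: [-3.101, -0.488, -0.001]
wrist_force: [-2.4, 2.2, 13.2]
width: 23.7
finger_force: 100.1
```

```bash
python3 s.py
```

```text
t 9.48 tcp [ 401.3 -209.6   93.2] yaw of tool x 0.312 tz [ 0.     0.002 -1.   ] j1,j7 [ 0.023 -0.001] w 23.7
[-2.4  2.2 13.2] torque [0.689 0.745 0.345] tip [ 402.4 -209.7   38.2]
```

>>> jog_arm([
  [0,0,0,0,0.8],
  [0,0,0,0,0.8],
])

```text
time_s: 9.65
tool_pos: [401.3, -209.6, 93.2]
ee_rot: [-3.101, -0.492, -0.001]
wrist_force: [-2.7, 2.2, 13.2]
width: 23.4
finger_force: 100.1
```

```bash
python3 s.py
python3 - <<'E'
from h import *
f=grab('wrist','w7')
import pickle;pickle.dump(f,open('w7.pkl','wb'))
t=grab('top','t7')
for y in (-160,-200,-240): 
    pass
# gap in top image: profile across gap at rail, x=385..395
for g,n in((t,'top'),(pickle.load(open('f1.pkl','rb'))[0],'top0')):
    for X in (385,420):
        print(n,X,[int(g['pixels'][tuple(np.round(proj(g,(X,-209-34+k,44))[::-1]).astype(int))].sum()) for k in np.arange(-12,10,1)])
E
```

```text
t 9.65 tcp [ 401.3 -209.6   93.2] yaw of tool x 0.314 tz [ 0.     0.002 -1.   ] j1,j7 [0.024 0.   ] w 23.4
[-2.7  2.2 13.2] torque [0.593 0.779 0.374] tip [ 402.4 -209.7   38.2]
top 385 [207, 207, 207, 200, 200, 200, 213, 213, 213, 273, 273, 245, 245, 245, 180, 180, 180, 143, 143, 143, 124, 124]
top 420 [258, 258, 258, 205, 205, 205, 159, 159, 136, 136, 136, 124, 124, 124, 104, 104, 104, 82, 82, 82, 80, 80]
top0 385 [504, 504, 504, 498, 498, 498, 494, 494, 494, 399, 399, 347, 347, 347, 482, 482, 482, 540, 540, 540, 541, 541]
top0 420 [525, 525, 525, 528, 528, 528, 512, 512, 404, 404, 404, 338, 338, 338, 465, 465, 465, 526, 526, 526, 526, 526]
```

>>> jog_arm([
  [0,0,0,0,0.8],
])

```text
time_s: 9.83
tool_pos: [401.2, -209.6, 93.2]
ee_rot: [-3.101, -0.491, -0.001]
wrist_force: [-3.7, 2.3, 13.2]
width: 23.6
finger_force: 100.1
```

```bash
python3 s.py
python3 - <<'E'
from h import *
for i in range(4):
    grab('side'); print(r.observe()['torque'].round(3))
E
```

```text
t 9.83 tcp [ 401.2 -209.6   93.2] yaw of tool x 0.314 tz [ 0.     0.002 -1.   ] j1,j7 [0.024 0.   ] w 23.6
[-3.7  2.3 13.2] torque [0.6  0.72 0.32] tip [ 402.4 -209.7   38.2]
[0.641 0.783 0.261]
[0.64  0.837 0.321]
[0.603 0.749 0.3  ]
[0.648 0.761 0.306]
```

>>> jog_arm([
  [0,0,0,0.03,0.8],
  [0,0,0,0.03,0.8],
])

```text
time_s: 10.2
tool_pos: [401.3, -209.6, 93.2]
ee_rot: [-3.108, -0.443, -0.001]
wrist_force: [-2.5, 1.9, 12.6]
width: 23.8
finger_force: 100.0
```

```bash
cat > av.py <<'E'
from h import *
q=[]
for i in range(10):
    grab('side'); q.append(r.observe()['torque'][2])
tool();print(np.round(q,3),np.mean(q).round(3))
E
python3 av.py
```

```text
t 10.7 tcp [ 401.3 -209.5   93.2] yaw of tool x 0.285 tz [ 0.     0.002 -1.   ] j1,j7 [ 0.019 -0.021] w 23.7
[0.341 0.361 0.321 0.337 0.374 0.347 0.341 0.336 0.394 0.347] 0.35
```

>>> jog_arm([
  [0,0,0,-0.06,0.8],
  [0,0,0,-0.12,0.8],
  [0,0,0,-0.18,0.8],
  [0,0,0,-0.24,0.8],
  [0,0,0,-0.24,0.8],
])

```text
time_s: 11.12
tool_pos: [401.8, -210.2, 93.2]
ee_rot: [-3.033, -0.816, -0.002]
wrist_force: [-1.5, 1.2, 9.7]
width: 23.6
finger_force: 99.3
```

```bash
sed -i 's/range(10)/range(5)/' av.py; python3 av.py
```

```text
t 11.37 tcp [ 401.8 -210.3   93.2] yaw of tool x 0.523 tz [ 0.001  0.001 -1.   ] j1,j7 [0.059 0.147] w 23.6
[ 0.059 -0.003  0.012  0.011  0.016] 0.019
```

>>> jog_arm([
  [0,0,0,-0.03,0.8],
  [0,0,-4,-0.03,0.8],
  [0,0,-10,-0.03,0.8],
  [0,0,-20,-0.03,0.8],
  [0,0,-50,-0.03,0.8],
  [0,0,-85,-0.03,0.8],
  [0,0,-85,-0.15,0.8],
  [0,0,-85,-0.27,0.8],
  [0,0,-85,-0.39,0.8],
  [0,0,-85,-0.51,0.8],
  [0,0,-85,-0.63,0.8],
  [0,0,-85,-0.75,0.8],
])

```text
time_s: 12.37
tool_pos: [401.6, -210.3, 177.7]
ee_rot: [2.521, 1.874, -0.0]
wrist_force: [-0.6, 0.2, -1.9]
width: 24.0
finger_force: 98.4
```

Run:
```python
from h import *
s,M=tool(); print(s['wrist_force'],M.T@(np.array([516.1,267.5,180])-s['tool_pos']))
```

```text
t 12.37 tcp [ 401.6 -210.3  177.7] yaw of tool x 1.278 tz [ 0. -0. -1.] j1,j7 [0.058 0.552] w 24.0
[-0.55828948  0.2176556  -1.92433155] [490.54457579 -28.18486703  -2.39920966]
```

>>> jog_arm([
  [36,-2,0,-0.11,0.8],
  [72,-4,0,-0.22,0.8],
  [108,-6,0,-0.33,0.8],
  [144,-8,0,-0.44,0.8],
  [180,-10,0,-0.55,0.8],
  [216,-12,0,-0.66,0.8],
  [252,-14,0,-0.77,0.8],
  [288,-16,0,-0.88,0.8],
  [324,-18,0,-0.99,0.8],
  [360,-20,0,-1.1,0.8],
  [396,-22,0,-1.21,0.8],
  [432,-24,0,-1.32,0.8],
])

```text
time_s: 13.37
tool_pos: [505.6, 211.1, 177.7]
ee_rot: [0.844, 3.026, -0.001]
wrist_force: [0.3, 0.3, -0.6]
width: 23.6
finger_force: 98.4
```

Run:
```python
from h import *
s,M=tool(); print(s['wrist_force'],M.T@(np.array([516.1,267.5,120])-s['tool_pos']))
```

```text
t 13.37 tcp [505.6 211.1 177.7] yaw of tool x 2.598 tz [ 0.    -0.001 -1.   ] j1,j7 [-0.558  0.708] w 23.6
[ 0.32774115  0.27729637 -0.56264635] [20.1959183  53.72652106 57.60345602]
```

>>> jog_arm([
  [5,14,0,-0.12,0.8],
  [10,28,0,-0.24,0.8],
  [15,42,0,-0.36,0.8],
  [20,54,20,-0.48,0.8],
  [20,54,40,-0.6,0.8],
  [20,54,57,-0.72,0.8],
  [20,54,57,-0.72,0.8],
  [20,54,57,-0.72,0.8],
  [20,54,57,-0.72,0.8],
  [20,54,57,-0.72,0.8],
])

```text
time_s: 14.2
tool_pos: [517.6, 266.3, 121.7]
ee_rot: [-0.264, 3.128, 0.001]
wrist_force: [-0.4, -0.1, -1.9]
width: 23.9
finger_force: 98.4
```

Run:
```python
from h import *
s,M=tool(); print(s['wrist_force'],M.T@(np.array([516.1,267.5,66])-s['tool_pos']))
f=grab('wrist','w8'); p=f['pixels'].astype(int).sum(2)
t=s['tool_pos'];print('pred front tip',proj(f,t+M@[9,0,55]),'w/ offset',proj(f,t+M@[10,.55,55]))
print('hole exp',proj(f,(515.5,268,44)))
for v in range(186,206,2): print(v,p[v,228:284:2])
```

```text
t 14.2 tcp [517.6 266.3 121.7] yaw of tool x -2.973 tz [ 0.002  0.001 -1.   ] j1,j7 [-0.5   1.18] w 23.9
[-0.39782682 -0.06222311 -1.85444974] [ 1.40746142  1.44961699 55.69481497]
pred front tip [255.06370534 194.61448111] w/ offset [255.85214595 193.24750765]
hole exp [257.56283586 194.89977771]
186 [227 232 239 240 233 231 224 223 199 198 222 243 251 243 237 233 228 233
 241 234 220 195 215 236 247 252 246 248]
188 [226 231 241 240 235 231 226 218 179 191 227 244 252 241 235 234 226 233
 240 233 202 150 192 232 244 249 245 252]
190 [226 234 240 239 233 232 227 204 157 150 202 245 250 234 235 230 226 234
 239 222 164 119 168 227 252 249 248 246]
192 [222 233 244 236 231 228 227 190 144 127 156 218 241 232 231 229 227 234
 223 169 119 110 151 216 249 244 246 251]
194 [225 240 243 235 232 227 221 184 132 121 124 148 196 223 224 217 204 196
 156 118 108 114 144 212 245 251 250 249]
196 [228 239 242 234 233 227 217 186 136 117 119 120 163 200 184 152 141 128
 114 107 113 110 151 212 244 247 250 250]
198 [227 235 239 234 230 226 221 186 143 119 121 123 167 198 174 128 124 113
 107 112 110 117 157 218 247 247 246 248]
200 [228 240 240 233 232 224 224 197 148 118 121 129 170 195 172 124 115 110
 111 113 113 129 180 229 247 246 250 248]
202 [226 244 241 237 231 225 220 202 158 131 144 154 189 202 190 152 140 126
 120 117 122 155 202 240 248 248 250 246]
204 [228 244 236 237 231 226 217 207 183 218 271 288 292 293 293 290 278 219
 159 130 142 183 225 247 251 247 252 247]
```

>>> jog_arm([
  [1.4,1.8,0,0,0.8],
  [1.4,1.8,0,0,0.8],
  [1.4,1.8,8,0,0.8],
  [1.4,1.8,16,0,0.8],
  [1.4,1.8,22,0,0.8],
  [1.4,1.8,26,0,0.8],
  [1.4,1.8,30,0,0.8],
  [1.4,1.8,30,0,0.8],
])

```text
time_s: 14.92
tool_pos: [514.4, 267.2, 89.2]
ee_rot: [0.268, -3.128, 0.001]
wrist_force: [1.4, 0.6, -1.8]
width: 24.1
finger_force: 98.4
```

```bash
python3 s.py
```

```text
t 14.92 tcp [514.4 267.2  89.2] yaw of tool x -2.971 tz [-0.002 -0.001 -1.   ] j1,j7 [-0.505  1.175] w 24.1
[ 1.4  0.6 -1.8] torque [-0.011  0.001  0.04 ] tip [513.2 267.5  34.2]
```

Tip is in the hole without contact. Lower to the shoulder, then release.

>>> jog_arm([
  [-1.2,0,6,0,0.8],
  [-1.2,0,12,0,0.8],
  [-1.2,0,18,0,0.8],
  [-1.2,0,22,0,0.8],
  [-1.2,0,24,0,0.8],
  [-1.2,0,24,0,0.8],
  [-1.2,0,24,0,0.8],
])

```text
time_s: 15.5
tool_pos: [516.2, 267.8, 66.3]
ee_rot: [0.269, -3.13, 0.0]
wrist_force: [0.9, 0.5, -1.7]
width: 23.7
finger_force: 98.4
```

```bash
python3 s.py
```

```text
t 15.5 tcp [516.2 267.8  66.3] yaw of tool x -2.97 tz [-0. -0. -1.] j1,j7 [-0.505  1.174] w 23.7
[ 0.9  0.5 -1.7] torque [-0.007 -0.016 -0.044] tip [515.1 268.2  11.3]
```

>>> jog_arm([
  [0,0,1.3,0,0.8],
  [0,0,1.3,0,0.8],
  [0,0,1.3,0,0.4],
  [0,0,1.3,0,0.2],
  [0,0,1.3,0,0],
  [0,0,1.3,0,0],
  [0,0,1.3,0,0],
  [0,0,1.3,0,0],
  [0,0,1.3,0,0],
  [0,0,1.3,0,0],
])

```text
time_s: 16.33
tool_pos: [516.2, 267.8, 65.1]
ee_rot: [0.268, -3.13, -0.0]
wrist_force: [-0.1, 0.2, -0.2]
width: 85.5
finger_force: 0.0
```

>>> jog_arm([
  [0,0,-15,0,0],
  [0,0,-35,0,0],
  [0,0,-65,0,0],
  [0,0,-95,0,0],
  [0,0,-120,0,0],
  [0,0,-120,0,0],
  [0,0,-120,0,0],
  [0,0,-120,0,0],
])

```text
time_s: 17.0
tool_pos: [515.7, 267.5, 184.5]
ee_rot: [0.268, -3.129, 0.001]
wrist_force: [-0.4, 0.2, -0.5]
width: 85.3
finger_force: 0.0
```

```bash
python3 s.py
python3 - <<'E'
from h import *
f=grab('wrist','w9');t=grab('top','t9');grab('side','s9')
for g in(f,t):
    hsv=cv2.cvtColor(g['pixels'],cv2.COLOR_RGB2HSV)
    m=((hsv[...,0]<13)&(hsv[...,1]>205)&(hsv[...,2]>60)).astype(np.uint8)
    n,l,st,ce=cv2.connectedComponentsWithStats(m)
    for i in range(1,n):
        if st[i,4]>50: print(st[i],ce[i],onz(g,*ce[i],85).round(1))
import pickle
a=pickle.load(open('f1.pkl','rb'))[0]
for g,n in((t,'now'),(a,'start')):
    print(n,[int(g['pixels'][int(round(proj(g,(390,0,44))[1])),c].sum()) for c in range(350,366)])
E
```

```text
t 17.0 tcp [515.7 267.5 184.5] yaw of tool x -2.97 tz [-0.001 -0.001 -1.   ] j1,j7 [-0.5    1.185] w 85.3
[-0.4  0.2 -0.5] torque [ 0.054 -0.01   0.057] tip [514.5 267.8 129.5]
[ 239  169   31   44 1130] [254.34778761 190.78849558] [516.6 267.2  85. ]
now [608, 536, 548, 553, 556, 554, 505, 452, 517, 525, 531, 524, 512, 512, 533, 548]
start [577, 518, 528, 534, 533, 535, 474, 342, 399, 495, 503, 508, 500, 487, 492, 517]
```

```bash
python3 -c "
from workcell import r
print(r.hand_in())"
```

```text
the job is handed in; nothing more can be done
None
```

I tightened the cam to about 0.35 N m and the stile is drawn up to the rail. The screwdriver stands back in its original hole, and I handed the job in at about 17 s; no verdict came back. I checked the gap only in the top camera, where the dark line between stile and rail nearly vanished. The cam's pull on the bolt was judged from wrist torque, not measured directly. I didn't re-measure the bradawl and tins, but the arm never worked close to them.

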